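# Clamp key on, then hold the set square in the jig's corner

## Task

Push the red clamp key fully down onto the square spindle at the jig's pivot and let go of it; then take the yellow set square by its white grip and, flat on the base plate, press its right-angled corner into the corner between the steel back rail and the blue swing arm, so that both edges lie flush and the arm is brought square to the rail. Finish while holding it there, gripped and pressed against both rail and arm (someone will tighten the key meanwhile), and leave the other bench things where they stand.

Things in the scene. Friction and masses are not known exactly. Their poses are not given: they have to be found in the camera images.
- jig: fixed aluminium base plate of the squaring jig, 210 (x) x 280 (y) x 12 mm thick, lying on the bench; origin at the centre of its underside. Its top, the rail, the arm and the set square are smooth and slide easily on one another (friction about 0.15).
- rail: steel back rail fixed to the plate, along the jig's y: 20 deep (x) x 270 x 25 mm high above the plate. Origin in the middle of its inner (-x, robot side) face, at the plate's top; that face is 75 mm from the jig's origin in the jig's +x.
- swing: blue swing arm, a bar 34 (y) x 145 (x) mm, from 2 to 20 mm above the plate. Origin on its pivot axis at the plate's top, (30, 90) mm in the jig; spans its own x from +40 (near the rail) to -105 mm (free end). Its -y face, 17 mm from the axis, is to be squared. Starts turned 0.06 to 0.17 rad about +z from the jig (free end towards -y); 0.12 N m friction, stays where left.
- inner_corner (a point): point fixed to the jig, axes as the jig's: on the plate's top where the rail's inner face and the arm's -y face meet once the arm is square; at (75, 73, 12) mm in the jig. Rail to its +x, arm to its +y.
- spindle: clamp spindle on the pivot axis, fixed: a round steel shoulder 24 mm across, top 34 mm above the bench, and on it a brass square shaft 12 x 12 mm, 17 mm tall, plus a 9 x 9 mm lead 3 mm tall. Origin on the axis at the shoulder's top, where the key's underside rests when fully down; x, y axes square to the flats. Yaw differs from the jig's.
- key: loose red clamp key, 0.12 kg, upright on the bench: hub 38 x 38 x 27 mm with a square bore 14 x 14 mm, 22 mm deep, open below, square to its x and y axes (fits in any of four quarter turns); on top a white grip bar 50 (x) x 14 (y) mm, from 27 to 55 mm above the underside. Origin at the centre of the underside, on the bore's axis.
- square: loose yellow triangular set square, 0.22 kg, 12 mm thick, flat on the bench. Outer edges of its two legs: its +x face and +y face, 50 mm from the origin, each from -80 to +40 mm along the other axis (outer corner cut away 10 mm). White grip on top, 16 (x) x 46 (y) mm, 12 to 46 mm above the underside, centred on the origin. Origin near the centre of mass, on the underside.
- square_corner (a point): the set square's (virtual) outer right-angle corner on the underside, at (50, 50, 0) mm in the square; to meet inner_corner, with the square's x and y axes along the jig's.
- beaker: loose glass beaker, 70 mm diameter, 85 mm tall; a bystander to leave alone. Origin at its underside's centre.
- reagent_jar: loose small jar with blue cap, 48 mm diameter, 60 mm tall; a bystander to leave alone. Origin at its underside's centre.
- wash_bottle: loose white wash bottle with yellow cap, 68 mm diameter, 170 mm tall; a bystander to leave alone. Origin at its underside's centre.
- tip_box: loose blue pipette-tip box, 85 x 120 x 63 mm; a bystander to leave alone. Origin at its underside's centre.
- screwdriver: loose screwdriver lying on the bench; a bystander to leave alone.
- dish_jar: loose jar with red cap, 60 mm diameter, 80 mm tall; a bystander to leave alone. Origin at its underside's centre.

How it is judged (in metres and radians):
On the way:
1. the clamp key sits fully down on the square spindle, let go (horizontal distance between key and spindle below 0.003 m and z of key in the frame of spindle between -0.003 and 0.003 m and angle between key's own z axis and vertical below 0.06 rad and contact force between the fingers and key below 0.1 N), for 0.2 s.
At the end, for the whole second after the job is handed in: Key fully down on the spindle (3 mm), not touched. Square flat on the plate, its corner within 3 mm of the inner corner and turned under 2 degrees; arm within 1.5 degrees of square; square pressing rail and arm with over 1 N each, gripped by the fingers, at rest, for the last second (all of step 1 and x of square_corner in the frame of inner_corner between -0.003 and 0.003 m and y of square_corner in the frame of inner_corner between -0.003 and 0.003 m and z of square_corner in the frame of inner_corner between -0.003 and 0.003 m and angle between the x axis of square and the x axis of jig, either way round below 0.035 rad and angle between square's own z axis and vertical below 0.05 rad and angle between the x axis of swing and the x axis of jig, either way round below 0.026 rad and contact force between square and rail above 1 N and contact force between square and swing above 1 N and contact force between the fingers and square above 3 N and linear speed of square below 0.01 m/s); the arm keeps its last pose, push and grip.
It fails at once if a bystander on the bench was knocked over or shoved away (over 40 mm) (distance of any of beaker, reagent_jar, wash_bottle, tip_box, screwdriver, dish_jar from where it was at the start of the episode above 0.04 m).
It also fails if it takes over 54 s, if anything falls off the work surface, if the arm or the gripper's body presses on something with over 40 N, if the wrist force passes 120 N, or if a joint passes its speed limit or range.

## Robot

A 6-joint arm with a two-finger parallel gripper is mounted at the origin on the work surface. World frame = base frame: x ahead of the robot, y to its left, z up, the work surface at z = 0. Lengths are in mm, angles in degrees, forces in N, time in s.
With the tool pointing down it reaches from about 425 to 925 mm from the base axis. Payload 12.5 kg.
Tool frame: the origin (TCP) lies midway between the tips of the shut fingers; the grasp point (between the pads) lies 19 mm behind it (bot.pinch_z is the distance from the TCP to the grasp point, in mm); z points along the fingers, x is the direction in which the jaws open and shut, and the axes are right-handed (so a half turn about z gives the same grasp; the last joint's range is limited). The gripper opens to 85 mm and grips with 20 to 120 N. Pads are 22 mm wide; open, the fingers measure 114 mm over their backs; the gripper's body (76 mm by 85 mm) begins 54 mm behind the grasp point. The pads swing forward as they close: fully open they stand 13 mm farther back than shut.
Start: joints at [59.209, 28.126, 89.318, -0, 62.55, -6.05], TCP at [261.552, 567.658, 231.327] pointing down, gripper open.
Joint ranges: [-177.58, 177.58], [-47.91, 125.51], [2.72, 160], [-65.01, 245.01], [3.68, 167.84], [-153.87, 153.87]. Speed limits (degrees/s): [127.2, 127.2, 159.86, 180, 180, 180].

## Interface

Orientations are given as [roll, pitch, yaw] about the fixed x, y, z axes, in that order (R = Rz(yaw) Ry(pitch) Rx(roll)).
In Python, from plant import bot, camera, calibration, ticket, spot_in gives the robot as it stands.
- The arm moves only by the tool carry_out, never from a script. Its argument "commands" is a list that holds one entry, the list of rows, each a list of 6 numbers: the shift along the tool's x, y, z normalised to -1 to 1, where 1 is 0.25 m, then the turn, a rotation vector about the tool's x, y, z normalised to -1 to 1, where 1 is 180 degrees. In form: [[[x, y, z, ax, ay, az], ...]]. A call has 1 to 5 rows; each row shifts and turns the commanded pose from where the row before left it, along the tool's axes as they then stand; what a row does not reach is not made up. A row lasts 1/12 s, in which the tool goes at most 41.7 mm and 7.16 degrees, less where a joint would pass 70% of its speed; a pose out of reach is approached as far as the arm can. A call with a number of a shift or a turn outside -1 to 1 is refused whole. A call with a gripper value outside its range is refused whole. "jaw" is the finger opening in mm, from 0 to 85.4, set as the call begins (left out, the last holds). The fingers move at their own pace and stop on an object; "force" is the grip in N (left out, the last holds). Time passes only in rows, so rows that do not move let the fingers close. It gives the time, the measured TCP pose, the force and the opening at its end, in the units of the state.
- bot.observe(): the state, without advancing time (a new reading comes with each control period).
- camera(name): name is "scene" or "top" or "wrist"; returns the picture (480x640x3 uint8, red, green, blue); there is no depth.
- calibration(name): a dict with "mtx" (3x3 intrinsics, pixels), "rvec" (rotation vector, rad) and "tvec" (3), from world to camera coordinates, as OpenCV has them; the wrist camera has in their place "T_tool_cam" (4x4, takes a point from camera to tool coordinates, whose origin is the TCP and whose axes are the tool frame's). Camera axes: x right, y down, z forward; pixel columns grow to the right and rows downward; lengths in mm; the calibration is good to about 2 mm. A picture is of the moment at which its call begins: read the wrist's pose just before it. calibration takes no time and is no camera call.
- ticket.finish_job(): hands the job in, once; it reports no verdict.
Trained networks look in the newest picture that a camera, given by its name, has taken for a name from the list of things; names that differ only in an ending like _2 or _b are one class to them, and where a whole thing is asked for, a point or a joint stands for the part that bears it (a point fixed in the world has none). Each returns a list of dicts, best first, with "p" (0 to 1); they miss things now and then, are a little off and sometimes report something else, mostly with a low value. They report only what shows in the picture. A call takes as long as a camera call.
- spot_in(camera, query): "rect" ([left, top, right, bottom] in pixels, round what is visible of it).
The state is a dict: "clock": time; "joint_pos": joint angles; "joint_velocities": joint speeds; "tau": joint torques, N m; "ee_pos": TCP position; "tcp_rot": TCP orientation; "force": force on the tool from outside, world axes, zero at the start; "ft_torque": the same for the moment, N m; "gripper_width": opening from 0.0 (shut) to 1.0 (fully open).
Only numpy, scipy, OpenCV 4.12 (cv2) and the standard library are available. Lean on these libraries where they do the work, as an engineer would, in place of code of your own. Each camera call takes 0.05 s, during which the arm holds its last target.

## Working session

There is one attempt and no reset: what is moved stays moved. The work goes in short steps, Python scripts to look and compute and a tool call to move; the robot and the scene stay as the last step left them, time stands still between calls to the robot, and variables do not carry over. Pictures are saved under pics/ and viewed, and the job is handed in when it is done.

Besides the shell and the picture viewer there is one more tool, called after "Call:" as name([rows], argument=value, ...), one row to a line, values as JSON. carry_out: Moves the arm, as the interface text tells. Its arguments: {"type":"object","properties":{"commands":{"type":"array","items":{"type":"array","items":{"type":"array","items":{"type":"number","minimum":-1,"maximum":1}}}},"jaw":{"type":"number"},"force":{"type":"number"}},"required":["commands"]}

```bash
ls; mkdir -p pics; python3 - <<'E'
from plant import bot, camera, calibration, ticket, spot_in
import cv2
print(bot.observe(), bot.pinch_z)
for n in ("scene","top","wrist"):
    im=camera(n); cv2.imwrite(f"pics/a_{n}.png",im[:,:,::-1])
    print(n,calibration(n))
    for q in ("key","square","jig","spindle","swing","rail"):
        if n!="wrist": print(q,[(d['p'],d['rect']) for d in spot_in(n,q)[:2]])
print(bot.observe()['clock'])
E
```

```text
pics
{'clock': 0.0, 'joint_pos': array([ 5.92096360e+01,  2.81646574e+01,  8.93521399e+01,  1.87584110e-04,
        6.25487858e+01, -6.04901541e+00]), 'joint_velocities': array([ 0.04643579, -0.03956191,  0.03947676, -0.01738054, -0.00680451,
       -0.04506731]), 'tau': array([-3.41663304e-05, -6.18452454e+01, -2.61594540e+01, -5.30383511e-05,
        4.04192004e-03, -4.04397241e-06]), 'ee_pos': array([261.41783268, 567.43815915, 230.71010098]), 'tcp_rot': array([-1.79992923e+02,  6.52004039e-02,  6.52585688e+01]), 'force': array([-0.52678799,  0.44820892, -0.18525024]), 'ft_torque': array([ 0.04281481,  0.00843138, -0.02705912]), 'gripper_width': 1.0016996254640658} 18.700000000000003
scene {'mtx': array([[498.49796081,   0.        , 321.52934494],
       [  0.        , 498.49796081, 237.93656394],
       [  0.        ,   0.        ,   1.        ]]), 'rvec': array([ 1.95862371,  1.5951014 , -0.61832678]), 'tvec': array([ -89.63992302, -400.8609894 , 1729.26537765])}
key [(0.67, [442.7, 183.1, 467.2, 207.1])]
square [(0.7, [207.3, 211.3, 254.7, 264.9])]
jig [(0.59, [297.0, 182.4, 41
[... 684 characters left out ...]
.1]), (0.47, [212.4, 226.9, 340.6, 333.6])]
swing [(0.97, [217.1, 255.7, 252.8, 318.8])]
rail [(0.82, [211.2, 230.3, 321.6, 261.0]), (0.17, [283.9, 145.8, 313.2, 182.8])]
wrist {'mtx': array([[353.43274946,   0.        , 317.58426578],
       [  0.        , 353.43274946, 244.78557426],
       [  0.        ,   0.        ,   1.        ]]), 'T_tool_cam': array([[ 9.99999706e-01,  7.17997821e-04,  2.68053991e-04,
        -1.24704809e-01],
       [-7.66144831e-04,  9.45605249e-01,  3.25315424e-01,
        -8.29036237e+01],
       [-1.98974954e-05, -3.25315534e-01,  9.45605522e-01,
        -1.42279381e+02],
       [ 0.00000000e+00,  0.00000000e+00,  0.00000000e+00,
         1.00000000e+00]])}
0.75
```

View pics/a_top.png

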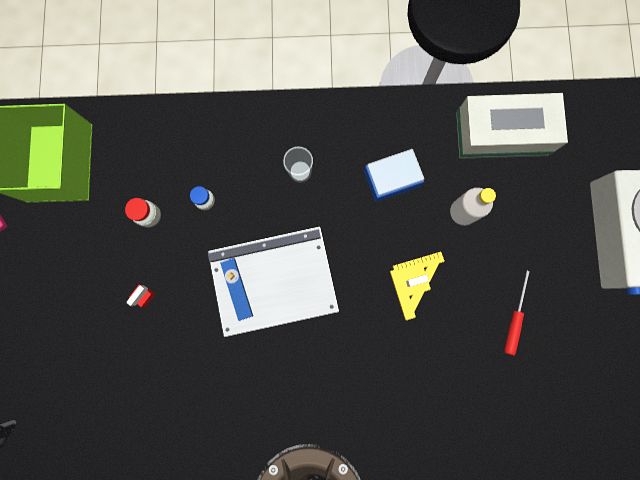

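View pics/a_scene.png

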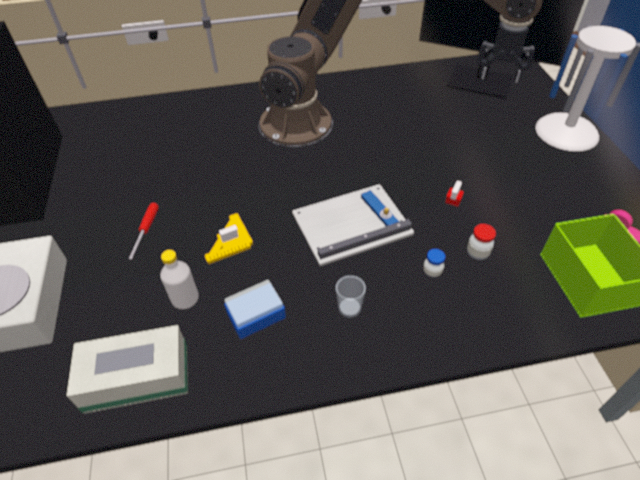

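View pics/a_wrist.png

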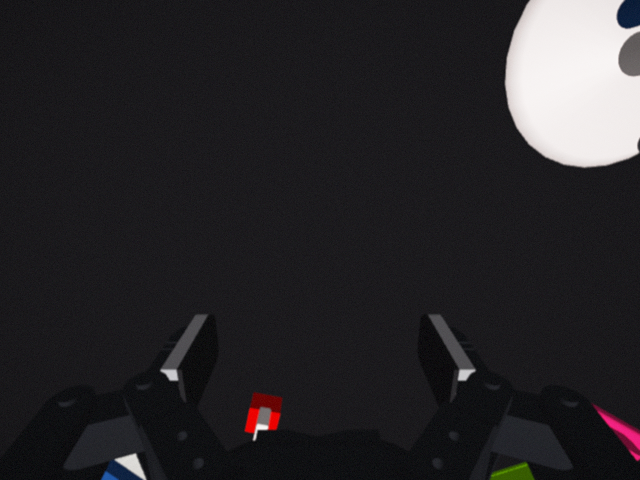

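```bash
cat > h.py <<'E'
import numpy as np, cv2
from scipy.spatial.transform import Rotation as Rn
from plant import bot, camera, calibration, ticket, spot_in
def cam_pose(n,st=None):
    c=calibration(n)
    if n=='wrist':
        R=Rn.from_euler('xyz',st['tcp_rot'],degrees=True).as_matrix(); T=np.eye(4);T[:3,:3]=R;T[:3,3]=st['ee_pos']
        W=T@np.array(c['T_tool_cam']); return W[:3,:3],W[:3,3],np.array(c['mtx'])   # cam->world
    R=cv2.Rodrigues(np.array(c['rvec']))[0]; return R.T,-R.T@np.array(c['tvec']),np.array(c['mtx'])
def unproj(pose,uv,z):
    R,t,K=pose; uv=np.atleast_2d(uv).astype(float)
    d=(R@np.linalg.inv(K)@np.c_[uv,np.ones(len(uv))].T).T
    return t+d*((z-t[2])/d[:,2])[:,None]
def proj(pose,P):
    R,t,K=pose; p=(np.atleast_2d(P)-t)@R; q=p@K.T; return q[:,:2]/q[:,2:]
E
python3 - <<'E'
import cv2
im=cv2.imread('pics/a_top.png')
cv2.imwrite('pics/a_topz1.png',cv2.resize(im[215:345,100:260],None,fx=5,fy=4.6,interpolation=cv2.INTER_CUBIC))
cv2.imwrite('pics/a_topz2.png',cv2.resize(im[215:345,260:460],None,fx=4,fy=4,interpolation=cv2.INTER_CUBIC))
E
```

```text
(no output)
```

View zooms.

The top view shows the jig at about (273,280), its key spindle at (231,276), the key at (139,295), and the set square at (415,285). The bystanders stand clear of the jig, behind the rail and off to the sides. The wrist view shows the key at (262,415).

View pics/a_topz1.png

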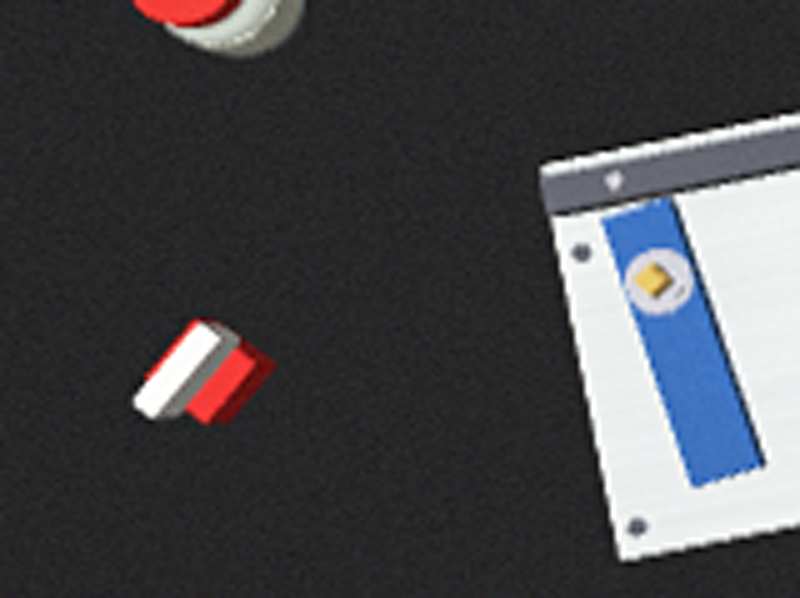

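View pics/a_topz2.png

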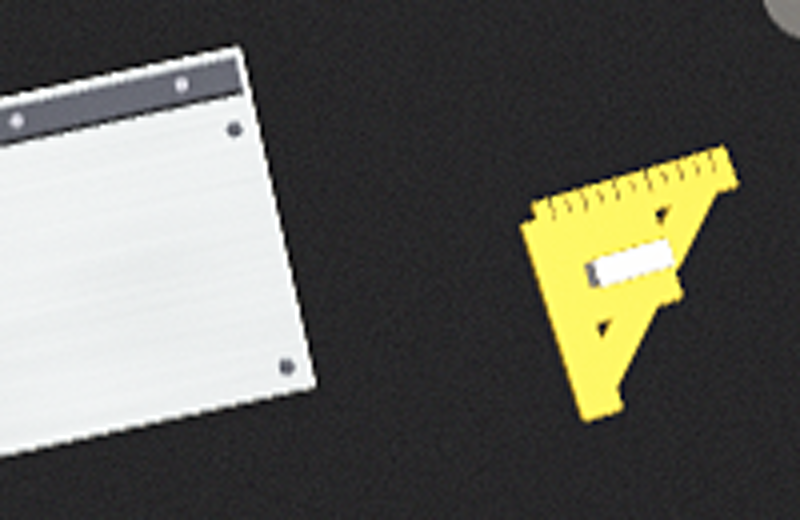

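```bash
python3 - <<'E'
from h import *
p=cam_pose('top')
print('cam',p[1])
print('key',unproj(p,[[140,296]],27),'spindle',unproj(p,[[231.5,275]],50))
print('jig corners',unproj(p,[[208,252],[321,228],[339,311],[224,336]],12).round(1))
print('square',unproj(p,[[391,270],[441,253],[443,263],[408,320]],12).round(1))
E
```

```text
cam [ 450.05848688  -53.76323447 1070.90604539]
key [[474.86776352 390.00182349  27.        ]] spindle [[517.97020585 166.62787391  50.        ]]
jig corners [[577.8 232.4  12. ]
 [629.5 -43.6  12. ]
 [429.1 -81.4  12. ]
 [376.5 192.3  12. ]]
square [[ 523.3 -208.3   12. ]
 [ 561.1 -329.3   12. ]
 [ 537.  -332.6   12. ]
 [ 404.7 -242.8   12. ]]
```

Call:
carry_out([
  [[-0.0285, 0.1074, 0.024, 0, 0, 0], [-0.0285, 0.1074, 0.024, 0, 0, 0], [-0.0285, 0.1074, 0.024, 0, 0, 0], [-0.0285, 0.1074, 0.024, 0, 0, 0], [-0.0285, 0.1074, 0.024, 0, 0, 0]],
])

```text
clock: 1.17
ee_pos: [369.4, 478.2, 201.1]
tcp_rot: [180.0, -0.0, 65.3]
force: [-0.1, 0.7, 0.2]
gripper_width: 1.006
```

Call:
carry_out([
  [[-0.0285, 0.1074, 0.024, 0, 0, 0], [-0.0285, 0.1074, 0.024, 0, 0, 0], [-0.0285, 0.1074, 0.024, 0, 0, 0], [-0.0285, 0.1074, 0.024, 0, 0, 0], [-0.0285, 0.1074, 0.024, 0, 0, 0]],
])

```text
clock: 1.58
ee_pos: [476.6, 389.6, 171.1]
tcp_rot: [180.0, -0.0, 65.3]
force: [-0.5, -0.2, 0.8]
gripper_width: 0.999
```

Call:
carry_out([
  [[0, 0, 0, 0, 0, 0.0278], [0, 0, 0, 0, 0, 0.0278], [0, 0, 0, 0, 0, 0], [0, 0, 0, 0, 0, 0]],
])

```text
clock: 1.92
ee_pos: [475.6, 390.6, 171.3]
tcp_rot: [180.0, -0.0, 55.4]
force: [0.2, -1.0, -0.4]
gripper_width: 0.999
```

```bash
python3 - <<'E'
from h import *
st=bot.observe();print(st['clock'],st['ee_pos'],st['tcp_rot'],st['joint_velocities'].round(2),st['force'])
im=camera('wrist'); cv2.imwrite('pics/b_wrist.png',im[:,:,::-1])
np.save('b.npy',np.r_[st['ee_pos'],st['tcp_rot']])
E
```

```text
1.9167 [475.61343183 390.60389863 171.32415295] [ 1.79999706e+02 -7.94320540e-03  5.54005047e+01] [ 0.5  -0.2   0.01 -0.05  0.02 -1.27] [ 0.22154417 -0.99219681 -0.3878854 ]
```

View pics/b_wrist.png

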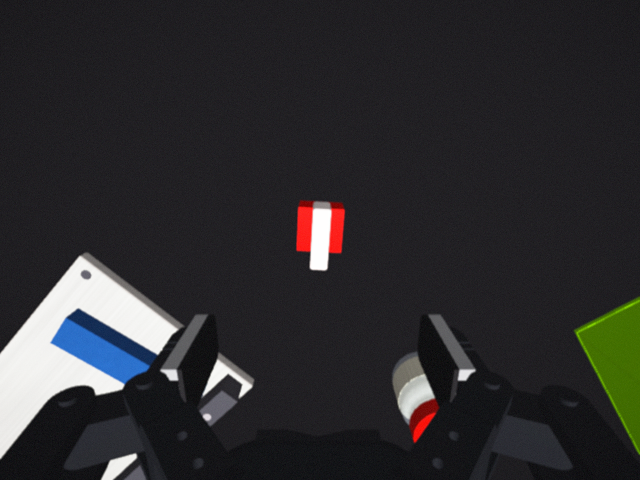

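The key shows centred at (320,235), its bar running nearly along the image's vertical. I'll measure it exactly.

```bash
python3 - <<'E'
from h import *
im=cv2.imread('pics/b_wrist.png'); b=np.load('b.npy'); st=dict(ee_pos=b[:3],tcp_rot=b[3:])
p=cam_pose('wrist',st)
sub=im[180:290,280:360]
white=(sub.min(2)>200).astype(np.uint8)
n,l,s,c=cv2.connectedComponentsWithStats(white)
i=1+np.argmax(s[1:,4]); pts=np.argwhere(l==i)[:,::-1]+[280,180]
w=unproj(p,pts,55)[:,:2].astype(np.float32)
r=cv2.minAreaRect(w); print('bar',r)
red=((sub[:,:,2]>200)&(sub[:,:,1]<60)).astype(np.uint8)
pts=np.argwhere(red)[:,::-1]+[280,180]
w=unproj(p,pts,27)[:,:2].astype(np.float32); print('hub',cv2.minAreaRect(w))
for d in spot_in('wrist','spindle')[:1]: print(d)
E
python3 - <<'E'
import cv2
im=cv2.imread('pics/b_wrist.png')
cv2.imwrite('pics/bz.png',cv2.resize(im[185:285,270:370],None,fx=6,fy=6,interpolation=cv2.INTER_NEAREST))
E
```

```text
bar ((478.3172302246094, 390.96221923828125), (13.30461597442627, 49.210533142089844), 52.13192367553711)
hub ((478.6444091796875, 390.7928161621094), (38.11834716796875, 38.436790466308594), 51.97587203979492)
```

View pics/bz.png

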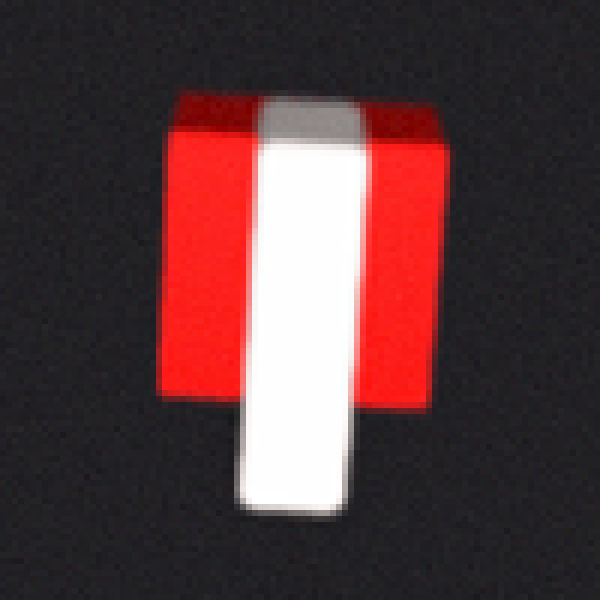

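Call:
carry_out([
  [[0, 0, 0, 0, 0, 0.0183], [0.008, 0.0084, 0.1122, 0, 0, 0], [0, 0, 0.1122, 0, 0, 0], [0, 0, 0.1122, 0, 0, 0], [0, 0, 0.1122, 0, 0, 0]],
], jaw=45, force=60)

```text
clock: 2.43
ee_pos: [478.3, 391.2, 58.3]
tcp_rot: [180.0, -0.1, 52.1]
force: [-0.8, 0.8, -0.3]
gripper_width: 0.529
```

Call:
carry_out([
  [[0, 0, 0.1122, 0, 0, 0], [0, 0, 0, 0, 0, 0]],
])

```text
clock: 2.6
ee_pos: [476.4, 389.9, 26.5]
tcp_rot: [-179.9, 0.4, 52.1]
force: [-0.5, 0.6, -0.3]
gripper_width: 0.524
```

Call:
carry_out([
  [[0, 0, 0, 0, 0, 0], [0, 0, 0, 0, 0, 0], [0, 0, 0, 0, 0, 0], [0, 0, 0, 0, 0, 0], [0, 0, 0, 0, 0, 0]],
], jaw=0)

```text
clock: 3.02
ee_pos: [479.1, 391.3, 32.9]
tcp_rot: [180.0, -0.2, 52.0]
force: [-1.3, -0.1, 8.4]
gripper_width: 0.148
```

Call:
carry_out([
  [[0, 0, 0, 0, 0, 0], [0, 0, -0.04, 0, 0, 0], [0, 0, -0.1, 0, 0, 0], [0, 0, -0.1, 0, 0, 0], [0, 0, -0.1, 0, 0, 0]],
])

```text
clock: 3.43
ee_pos: [478.3, 390.7, 117.9]
tcp_rot: [180.0, -0.0, 52.0]
force: [0.3, -0.3, -2.0]
gripper_width: 0.149
```

```bash
python3 - <<'E'
from h import *
st=bot.observe();print(st['clock'],st['ee_pos'],st['tcp_rot'],st['force'],st['gripper_width'])
im=camera('wrist'); cv2.imwrite('pics/c_wrist.png',im[:,:,::-1])
E
```

```text
3.4333 [478.32892658 390.74687061 117.91464585] [ 1.79999596e+02 -4.04046750e-03  5.19641092e+01] [ 0.26779928 -0.25062791 -1.98476344] 0.14915573955822248
```

View pics/c_wrist.png

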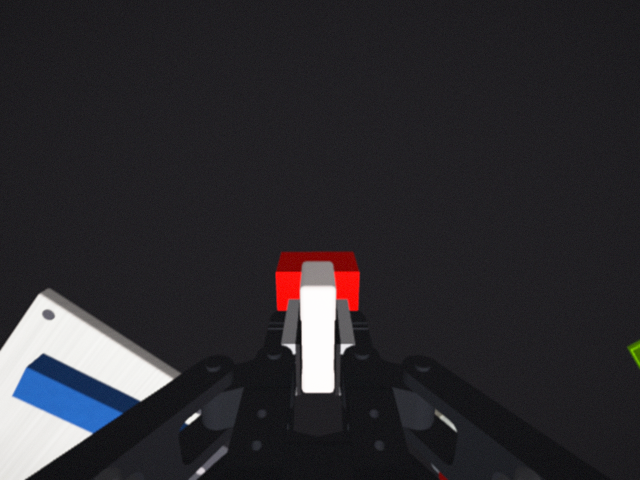

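Call:
carry_out([
  [[-0.0759, 0.1247, -0.016, 0, 0, 0], [-0.0759, 0.1247, -0.016, 0, 0, 0], [-0.0759, 0.1247, -0.016, 0, 0, 0], [-0.0759, 0.1247, -0.016, 0, 0, 0], [-0.0759, 0.1247, -0.016, 0, 0, 0]],
])

```text
clock: 3.9
ee_pos: [543.1, 218.5, 137.2]
tcp_rot: [180.0, -0.0, 52.0]
force: [0.7, 0.3, -0.8]
gripper_width: 0.15
```

Call:
carry_out([
  [[-0.0759, 0.1247, -0.016, 0, 0, 0], [-0.0759, 0.1247, -0.016, 0, 0, 0], [-0.0759, 0.1247, -0.016, 0, 0, 0], [0, 0, 0, 0, 0, 0], [0, 0, 0, 0, 0, 0]],
])

```text
clock: 4.32
ee_pos: [581.9, 115.9, 148.9]
tcp_rot: [180.0, -0.1, 51.8]
force: [-0.3, 0.7, -1.5]
gripper_width: 0.151
```

```bash
python3 - <<'E'
from h import *
st=bot.observe();print(st['clock'],st['ee_pos'],st['tcp_rot'],st['joint_velocities'].round(2))
im=camera('wrist'); cv2.imwrite('pics/d_wrist.png',im[:,:,::-1])
np.save('d.npy',np.r_[st['ee_pos'],st['tcp_rot']])
for q in ('spindle','swing'):
  for d in spot_in('wrist',q)[:1]: print(q,d)
E
```

```text
4.3167 [581.92001766 115.89531286 148.93565953] [ 1.79953526e+02 -5.24241230e-02  5.17812846e+01] [ 2.95  0.22  1.07  0.34 -0.13  1.03]
spindle {'rect': [310.1, 104.4, 341.4, 141.5], 'p': 0.86}
swing {'rect': [178.9, 1.9, 383.3, 173.2], 'p': 0.93}
```

View pics/d_wrist.png

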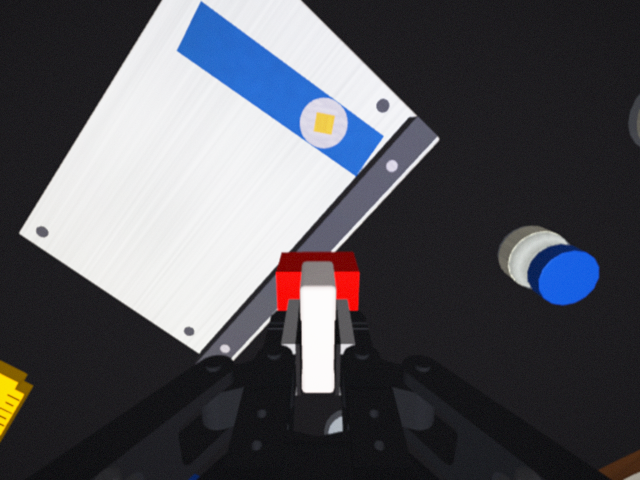

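The view shows the spindle at (324,123), with its shoulder as a circle and its brass square on top. The blue arm runs from (190,30) to (375,155), and the rail from (430,125) to (215,355).

```bash
python3 - <<'E'
from h import *
im=cv2.imread('pics/d_wrist.png'); b=np.load('d.npy'); st=dict(ee_pos=b[:3],tcp_rot=b[3:])
p=cam_pose('wrist',st)
I=im.astype(int)
B,G,Rr=I[:,:,0],I[:,:,1],I[:,:,2]
def comp(m,seed=None):
    n,l,s,c=cv2.connectedComponentsWithStats(m.astype(np.uint8))
    i=1+np.argmax(s[1:,4]); return (l==i)
roi=np.zeros(B.shape,bool); roi[90:160,290:360]=True
br=comp((Rr>200)&(G>140)&(B<120)&roi); pts=np.argwhere(br)[:,::-1]; print('brass px',pts.mean(0),len(pts))
for z in (51,54): print(z,cv2.minAreaRect(unproj(p,pts,z)[:,:2].astype(np.float32)))
blue=comp((B>150)&(Rr<110)&(G>80))
# shoulder: hole in blue
x=blue.astype(np.uint8); cs,h=cv2.findContours(x,cv2.RETR_CCOMP,cv2.CHAIN_APPROX_NONE)
for c,hh in zip(cs,h[0]):
    if len(c)>40:
        w=unproj(p,c[:,0],32)[:,:2].astype(np.float32)
        if hh[3]>=0: print('hole',cv2.minEnclosingCircle(unproj(p,c[:,0],34)[:,:2].astype(np.float32)), cv2.fitEllipse(unproj(p,c[:,0],34)[:,:2].astype(np.float32)))
        else: print('blue',cv2.minAreaRect(w))
# plate
wh=(I.min(2)>170)
wh[160:,:]&=True
c=comp(wh); pts=np.argwhere(c)[:,::-1]
np.save('plate.npy',unproj(p,pts,12)[:,:2])
w=unproj(p,pts,12)[:,:2].astype(np.float32); print('plate',cv2.minAreaRect(w))
cv2.imwrite('pics/dz.png',cv2.resize(im[80:170,260:400],None,fx=5,fy=5,interpolation=cv2.INTER_NEAREST))
E
```

```text
brass px [323.82903226 122.97096774] 310
51 ((519.3872680664062, 170.46664428710938), (10.93347454071045, 10.987846374511719), 41.69906234741211)
54 ((519.3532104492188, 170.42575073242188), (10.79692554473877, 10.850592613220215), 41.698726654052734)
blue ((467.36175537109375, 153.77093505859375), (99.70166015625, 33.1148567199707), 17.6511173248291)
plate ((494.32379150390625, 74.10554504394531), (181.71920776367188, 277.66021728515625), 10.947046279907227)
```

View pics/dz.png

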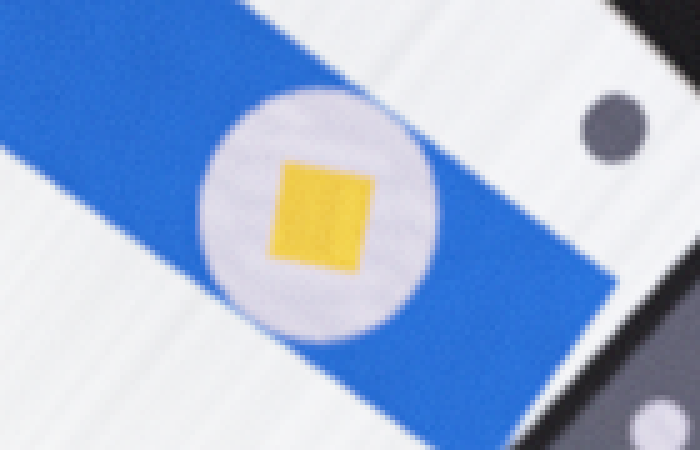

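Call:
carry_out([
  [[0, 0, 0, 0, 0, 0.0285], [0, 0, 0, 0, 0, 0.0285], [-0.014, -0.1089, 0.052, 0, 0, 0], [-0.014, -0.1089, 0.052, 0, 0, 0], [-0.014, -0.1089, 0.052, 0, 0, 0]],
])

```text
clock: 4.88
ee_pos: [517.8, 173.2, 108.8]
tcp_rot: [180.0, -0.0, 41.8]
force: [0.7, 0.7, -1.8]
gripper_width: 0.152
```

Call:
carry_out([
  [[0, 0, 0, 0, 0, 0], [0, 0, 0, 0, 0, 0], [0, 0, 0, 0, 0, 0]],
])

```text
clock: 5.13
ee_pos: [519.4, 172.5, 109.5]
tcp_rot: [180.0, -0.0, 41.8]
force: [0.4, 0.2, -1.7]
gripper_width: 0.146
```

```bash
python3 - <<'E'
from h import *
st=bot.observe();print(st['clock'],st['ee_pos'],st['tcp_rot'],st['joint_velocities'].round(2))
im=camera('wrist'); cv2.imwrite('pics/e_wrist.png',im[:,:,::-1])
im2=camera('scene')
cv2.imwrite('pics/e_scene.png',cv2.resize(im2[150:270,290:440,::-1],None,fx=5,fy=5,interpolation=cv2.INTER_CUBIC))
E
```

```text
5.1333 [519.41487032 172.53149957 109.45507977] [ 1.79976559e+02 -4.35365889e-02  4.18065152e+01] [-1.28 -0.12 -0.74 -0.01  0.05 -0.01]
```

View pics/e_wrist.png

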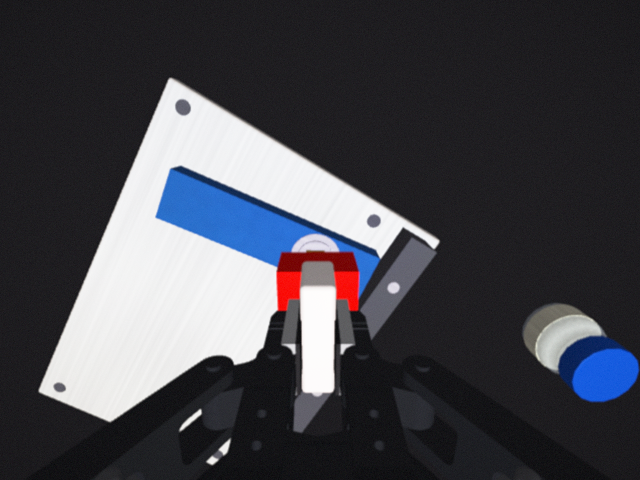

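View pics/e_scene.png

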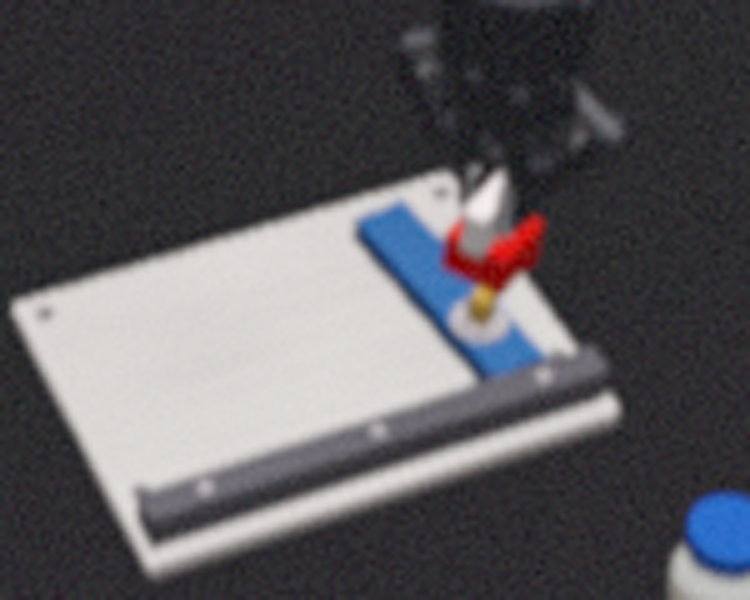

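```bash
python3 - <<'E'
from h import *
a=np.linspace(0,2*np.pi,200)
for f,b in (('d',np.load('d.npy')),('e',np.array([519.415,172.531,109.455,179.977,-.0435,41.807]))):
    im=cv2.imread(f'pics/{f}_wrist.png'); p=cam_pose('wrist',dict(ee_pos=b[:3],tcp_rot=b[3:]))
    z=5
    u0,v0=(270,200) if f=='e' else (270,80)
    big=cv2.resize(im[v0:v0+90,u0:u0+110],None,fx=z,fy=z,interpolation=cv2.INTER_CUBIC)
    for c,col in (((519.4,170.45),(0,0,255)),((519.4,172.0),(0,160,0))):
        P=np.c_[c[0]+12*np.cos(a),c[1]+12*np.sin(a),np.full(200,34)]
        for q in proj(p,P): cv2.circle(big,tuple(((q-[u0,v0]+.5)*z).astype(int)),1,col,-1)
    cv2.imwrite(f'pics/ov_{f}.png',big)
x=cv2.imread('pics/ov_d.png');y=cv2.imread('pics/ov_e.png')
cv2.imwrite('pics/ov.png',cv2.resize(np.hstack([x,y]),None,fx=.72,fy=.72))
print(bot.observe()['ee_pos'],bot.observe()['joint_velocities'])
E
```

```text
[519.91675559 171.76769625 109.54984093] [-0.58640165  0.13632954  0.11748396  0.07106    -0.09503694  0.06238991]
```

View pics/ov.png

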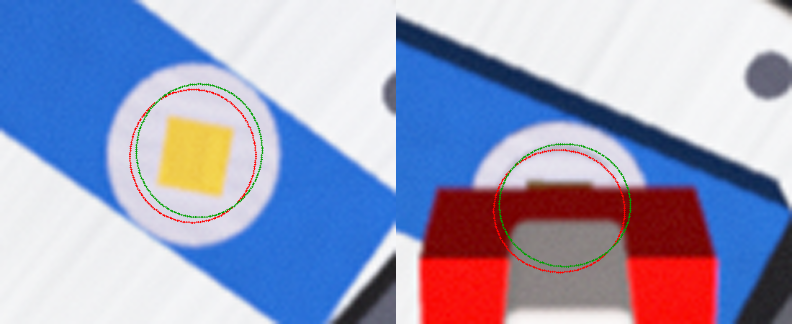

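Call:
carry_out([
  [[0, 0, 0, 0, 0, 0], [0, 0, 0, 0, 0, 0], [0, 0, 0, 0, 0, 0], [0, 0, 0, 0, 0, 0]],
])

```text
clock: 5.57
ee_pos: [519.4, 171.4, 109.2]
tcp_rot: [180.0, -0.0, 41.7]
force: [-0.5, 0.6, -1.5]
gripper_width: 0.149
```

```bash
python3 - <<'E'
from h import *
st=bot.observe();print(st['clock'],st['ee_pos'],st['tcp_rot'],st['joint_velocities'].round(2))
im=camera('wrist')[:,:,::-1].copy(); cv2.imwrite('pics/f_wrist.png',im)
a=np.linspace(0,2*np.pi,300)
big=[]
for nm,s in (('f',st),('d',None)):
    im=cv2.imread(f'pics/{nm}_wrist.png')
    if s is None: b=np.load('d.npy'); s=dict(ee_pos=b[:3],tcp_rot=b[3:])
    p=cam_pose('wrist',s); z=5
    u0,v0=(270,200) if nm=='f' else (270,80)
    g=cv2.resize(im[v0:v0+90,u0:u0+110],None,fx=z,fy=z,interpolation=cv2.INTER_CUBIC)
    for c,h,col in (((519.4,170.45),33,(0,0,255)),):
      for r in (12,16.3):
        P=np.c_[c[0]+r*np.cos(a),c[1]+r*np.sin(a),np.full(300,h)]
        for q in proj(p,P): cv2.circle(g,tuple(((q-[u0,v0]+.5)*z).astype(int)),1,col,-1)
    S=[[519.4+6*np.sqrt(2)*np.cos(np.radians(41.7+45+90*k)),170.45+6*np.sqrt(2)*np.sin(np.radians(41.7+45+90*k)),51] for k in range(4)]
    cv2.polylines(g,[((proj(p,S)-[u0,v0]+.5)*z).astype(np.int32)],True,(0,0,255))
    big.append(g)
cv2.imwrite('pics/ov2.png',cv2.resize(np.hstack(big),None,fx=.72,fy=.72))
E
```

```text
5.5667 [519.38624377 171.38231287 109.16345644] [ 1.79994774e+02 -1.56706567e-02  4.16728565e+01] [ 0.07  0.04  0.09 -0.03 -0.   -0.  ]
```

View pics/ov2.png

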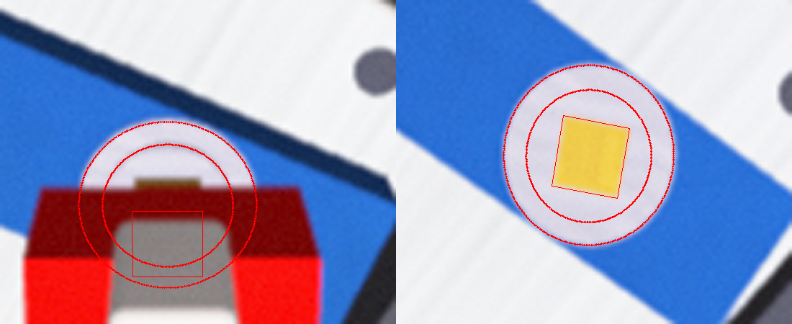

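Call:
carry_out([
  [[-0.0024, 0.0027, 0.04, 0, 0, 0], [0, 0, 0.04, 0, 0, 0], [0, 0, 0, 0, 0, 0], [0, 0, 0, 0, 0, 0], [0, 0, 0.012, 0, 0, 0]],
])

```text
clock: 6.03
ee_pos: [519.4, 170.8, 86.1]
tcp_rot: [180.0, -0.0, 41.7]
force: [1.0, 0.0, -2.4]
gripper_width: 0.147
```

Call:
carry_out([
  [[0, 0, 0.012, 0, 0, 0], [0, 0, 0.012, 0, 0, 0], [0, 0, 0, 0, 0, 0]],
])

```text
clock: 6.28
ee_pos: [519.0, 170.7, 79.5]
tcp_rot: [-180.0, 0.0, 41.7]
force: [-0.1, -0.1, -1.2]
gripper_width: 0.152
```

Call:
carry_out([
  [[0, 0, 0.012, 0, 0, 0], [0, 0, 0.012, 0, 0, 0], [0, 0, 0.012, 0, 0, 0], [0, 0, 0, 0, 0, 0]],
])

```text
clock: 6.62
ee_pos: [519.0, 170.7, 70.5]
tcp_rot: [-180.0, 0.0, 41.7]
force: [-0.5, 0.8, -1.4]
gripper_width: 0.154
```

Call:
carry_out([
  [[0, 0, 0.01, 0, 0, 0], [0, 0, 0.01, 0, 0, 0], [0, 0, 0, 0, 0, 0], [0, 0, 0, 0, 0, 0]],
])

```text
clock: 6.95
ee_pos: [519.3, 170.7, 66.8]
tcp_rot: [180.0, -0.0, 41.7]
force: [-2.0, -0.7, 9.0]
gripper_width: 0.152
```

Call:
carry_out([
  [[0, 0, 0.006, 0, 0, 0], [0, 0, 0, 0, 0, 0], [0, 0, 0, 0, 0, 0]],
])

```text
clock: 7.2
ee_pos: [519.4, 170.8, 66.7]
tcp_rot: [179.9, -0.1, 41.7]
force: [-8.0, -2.2, 27.6]
gripper_width: 0.15
```

Call:
carry_out([
  [[0, 0, 0, 0, 0, 0], [0, 0, 0, 0, 0, 0], [0, 0, 0, 0, 0, 0], [0, 0, -0.06, 0, 0, 0], [0, 0, -0.12, 0, 0, 0]],
], jaw=50)

```text
clock: 7.62
ee_pos: [517.8, 170.4, 107.3]
tcp_rot: [-179.8, 0.3, 41.7]
force: [0.7, -0.3, 0.1]
gripper_width: 0.585
```

Call:
carry_out([
  [[0, 0, -0.14, 0, 0, 0], [0, 0.1, -0.14, 0, 0, 0], [0, 0.16, -0.05, 0, 0, 0], [0, 0.16, 0, 0, 0, 0], [0, 0, 0, 0, 0, 0]],
])

```text
clock: 8.03
ee_pos: [592.4, 89.0, 191.8]
tcp_rot: [179.8, -0.2, 41.5]
force: [-0.5, 0.2, -0.7]
gripper_width: 0.582
```

```bash
python3 - <<'E'
from h import *
st=bot.observe();print(st['clock'],st['ee_pos'],st['tcp_rot'],st['joint_velocities'].round(2))
im=camera('wrist'); cv2.imwrite('pics/g_wrist.png',im[:,:,::-1])
np.save('g.npy',np.r_[st['ee_pos'],st['tcp_rot']])
im2=camera('scene')
cv2.imwrite('pics/g_scene.png',cv2.resize(im2[150:270,290:440,::-1],None,fx=5,fy=5,interpolation=cv2.INTER_CUBIC))
E
```

```text
8.0333 [592.38935451  88.96484457 191.80087004] [ 1.79806879e+02 -1.64896765e-01  4.15314138e+01] [ 3.65 -0.37  5.63  1.22 -1.35  4.63]
```

View pics/g_wrist.png

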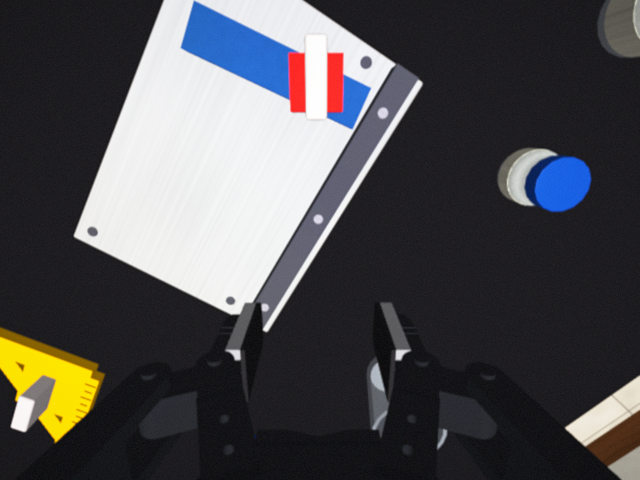

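View pics/g_scene.png

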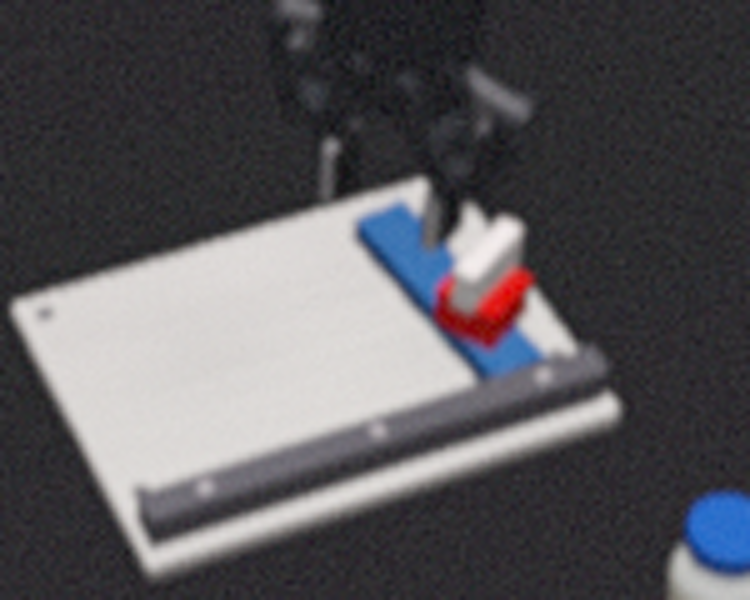

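The key now sits flush on the spindle, with its hub at (316,82) and bar at (316,77) in the wrist view, and it has been released. Next is the set square.

Call:
carry_out([
  [[0, 0, 0, 0, 0, 0.0347], [0, 0, 0, 0, 0, 0.0347], [0, 0, 0, 0, 0, 0.0347], [0, 0, 0, 0, 0, 0.0347], [-0.0772, 0.1277, 0, 0, 0, 0]],
])

```text
clock: 8.55
ee_pos: [579.1, 61.2, 190.3]
tcp_rot: [-179.9, -0.0, 16.4]
force: [1.0, -0.3, -0.8]
gripper_width: 0.583
```

Call:
carry_out([
  [[-0.0772, 0.1277, 0, 0, 0, 0], [-0.0772, 0.1277, 0, 0, 0, 0], [-0.0772, 0.1277, 0, 0, 0, 0], [-0.0772, 0.1277, 0, 0, 0, 0], [-0.0772, 0.1277, 0, 0, 0, 0]],
])

```text
clock: 8.97
ee_pos: [531.4, -124.0, 190.5]
tcp_rot: [-180.0, 0.0, 16.8]
force: [0.8, 0.8, 0.4]
gripper_width: 0.583
```

Call:
carry_out([
  [[-0.0772, 0.1277, 0, 0, 0, 0], [-0.0772, 0.1277, 0, 0, 0, 0], [-0.0772, 0.1277, 0, 0, 0, 0], [-0.0772, 0.1277, 0, 0, 0, 0], [0, 0, 0, 0, 0, 0]],
])

```text
clock: 9.38
ee_pos: [493.9, -272.2, 190.3]
tcp_rot: [180.0, 0.0, 16.5]
force: [-0.3, -0.5, -0.7]
gripper_width: 0.587
```

Call:
carry_out([
  [[0, 0, 0, 0, 0, 0], [0, 0, 0, 0, 0, 0], [0, 0, 0, 0, 0, 0], [0, 0, 0, 0, 0, 0], [0, 0, 0, 0, 0, 0]],
])

```text
clock: 9.8
ee_pos: [495.7, -267.0, 190.9]
tcp_rot: [-180.0, -0.0, 16.8]
force: [0.1, -0.5, -0.0]
gripper_width: 0.578
```

```bash
python3 - <<'E'
from h import *
st=bot.observe();print(st['clock'],st['ee_pos'],st['tcp_rot'],st['joint_velocities'].round(2))
im=camera('wrist'); cv2.imwrite('pics/i_wrist.png',im[:,:,::-1])
np.save('i.npy',np.r_[st['ee_pos'],st['tcp_rot']])
E
```

```text
9.8 [ 495.67234482 -267.04315807  190.88703135] [-1.79988780e+02 -1.18513168e-03  1.68100519e+01] [-0.25  0.08 -0.11 -0.04 -0.11 -0.08]
```

View pics/i_wrist.png

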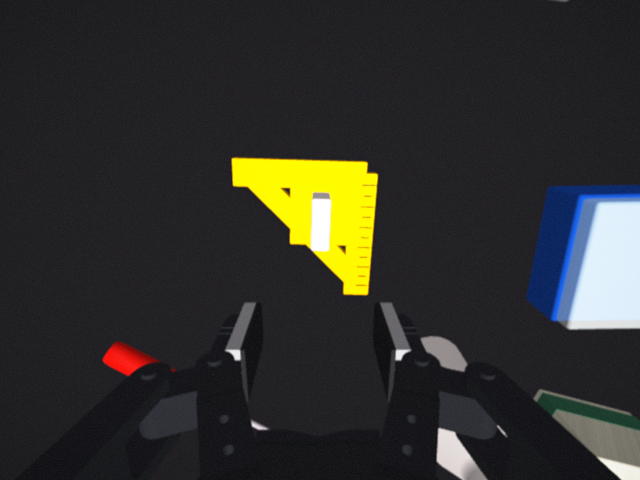

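The square shows with its corner at the upper right (370,165) and its grip at (320,222). It is turned a little from the tool axes.

```bash
python3 - <<'E'
from h import *
im=cv2.imread('pics/i_wrist.png'); b=np.load('i.npy'); st=dict(ee_pos=b[:3],tcp_rot=b[3:])
p=cam_pose('wrist',st); I=im.astype(int)
print('nadir px',proj(p,p[1]-[0,0,100]))
sub=I[180:260,300:345]; m=(sub.min(2)>200)
n,l,s,c=cv2.connectedComponentsWithStats(m.astype(np.uint8)); i=1+np.argmax(s[1:,4])
pts=np.argwhere(l==i)[:,::-1]+[300,180]
print('grip',cv2.minAreaRect(unproj(p,pts,46)[:,:2].astype(np.float32)))
# yellow edges
Y=(I[:,:,2]>180)&(I[:,:,1]>150)&(I[:,:,0]<120); Y[:150]=0;Y[300:]=0;Y[:,:220]=0;Y[:,390:]=0
top=np.array([[c,np.argmax(Y[:,c])-.5] for c in range(240,358)])
right=np.array([[639-np.argmax(Y[r,::-1])+.5,r] for r in range(182,290)])
w1=unproj(p,top,12)[:,:2];w2=unproj(p,right,12)[:,:2]
def fit(w):
    v=cv2.fitLine(w.astype(np.float32),cv2.DIST_HUBER,0,.01,.01).ravel(); return v
a,bv=fit(w1),fit(w2); 
print('+y edge ang',np.degrees(np.arctan2(a[1],a[0])),'+x edge ang',np.degrees(np.arctan2(bv[1],bv[0])))
A=np.c_[a[:2],-bv[:2]]; s=np.linalg.solve(A,bv[2:]-a[2:]); C=a[2:]+s[0]*a[:2]; print('corner',C)
for yaw in (np.degrees(np.arctan2(a[1],a[0])),):
    y=np.radians(yaw); 
    if np.cos(y)<0:y+=np.pi
    R=np.array([[np.cos(y),-np.sin(y)],[np.sin(y),np.cos(y)]]); print('origin from corner',C-R@[50,50])
E
```

```text
nadir px [[317.33912709 123.38842707]]
grip ((497.94482421875, -264.32037353515625), (15.365656852722168, 44.95195007324219), 15.171810150146484)
+y edge ang 15.188089 +x edge ang -74.854225
corner [ 533.5105  -202.46385]
origin from corner [ 498.35637742 -263.8168276 ]
```

Call:
carry_out([
  [[0, 0, 0, 0, 0, 0.0091], [0.0124, -0.0088, 0.1375, 0, 0, 0], [0, 0, 0.1375, 0, 0, 0], [0, 0, 0.1375, 0, 0, 0], [0, 0, 0.1375, 0, 0, 0]],
])

```text
clock: 10.27
ee_pos: [498.0, -264.7, 52.3]
tcp_rot: [180.0, -0.0, 15.1]
force: [1.3, -1.0, -1.0]
gripper_width: 0.587
```

Call:
carry_out([
  [[0, 0, 0.08, 0, 0, 0], [0, 0, 0.0575, 0, 0, 0], [0, 0, 0, 0, 0, 0], [0, 0, 0, 0, 0, 0]],
])

```text
clock: 10.6
ee_pos: [497.8, -264.8, 18.7]
tcp_rot: [-179.9, 0.0, 15.1]
force: [0.5, 0.3, 0.1]
gripper_width: 0.586
```

Call:
carry_out([
  [[0, 0, 0, 0, 0, 0], [0, 0, 0, 0, 0, 0], [0, 0, 0, 0, 0, 0], [0, 0, 0, 0, 0, 0], [0, 0, 0, 0, 0, 0]],
], jaw=0, force=80)

```text
clock: 11.02
ee_pos: [498.3, -265.5, 20.4]
tcp_rot: [179.9, -0.1, 15.1]
force: [-0.2, 0.8, 5.2]
gripper_width: 0.171
```

```bash
python3 - <<'E'
from h import *
st=bot.observe();print(st['clock'],st['ee_pos'],st['tcp_rot'],st['joint_velocities'].round(2),st['force'],st['gripper_width'])
im=camera('wrist'); cv2.imwrite('pics/j_wrist.png',im[:,:,::-1])
E
```

```text
11.0167 [ 498.29116367 -265.49318365   20.42152336] [ 1.79908663e+02 -8.84349320e-02  1.50796410e+01] [-0.12 -0.02  0.    0.   -0.06  0.03] [-0.17254552  0.81065746  5.20884149] 0.17095655548349104
```

View pics/j_wrist.png

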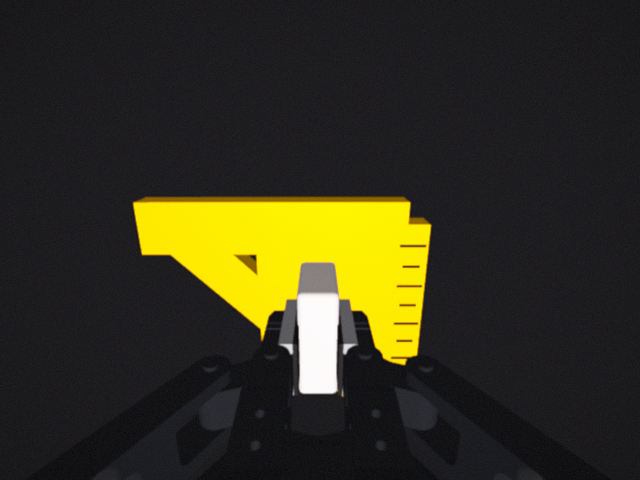

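Call:
carry_out([
  [[0, 0, -0.08, 0, 0, 0], [0, 0, -0.12, 0, 0, 0], [0, 0, 0, 0, 0, 0.0231], [0.0362, -0.1334, 0, 0, 0, 0], [0.0362, -0.1334, 0, 0, 0, 0]],
])

```text
clock: 11.48
ee_pos: [503.0, -196.8, 70.1]
tcp_rot: [179.9, -0.1, 10.7]
force: [0.2, 0.7, -3.4]
gripper_width: 0.172
```

Call:
carry_out([
  [[0.0362, -0.1334, 0, 0, 0, 0], [0.0362, -0.1334, 0, 0, 0, 0], [0.0362, -0.1334, 0, 0, 0, 0], [0.0362, -0.1334, 0, 0, 0, 0], [0.0362, -0.1334, 0, 0, 0, 0]],
])

```text
clock: 11.9
ee_pos: [515.7, -22.4, 69.7]
tcp_rot: [180.0, -0.1, 10.9]
force: [0.8, 0.3, -1.7]
gripper_width: 0.17
```

Call:
carry_out([
  [[0.0362, -0.1334, 0, 0, 0, 0], [0.0362, -0.1334, 0, 0, 0, 0], [0.0362, -0.1334, 0, 0, 0, 0], [0, 0, 0, 0, 0, 0], [0, 0, 0, 0, 0, 0]],
])

```text
clock: 12.32
ee_pos: [523.4, 81.0, 69.6]
tcp_rot: [180.0, -0.1, 11.1]
force: [-0.2, -0.1, -2.1]
gripper_width: 0.177
```

Call:
carry_out([
  [[0, 0, 0, 0, 0, 0], [0, 0, 0, 0, 0, 0], [0, 0, 0, 0, 0, 0], [0, 0, 0, 0, 0, 0], [0, 0, 0, 0, 0, 0]],
])

```text
clock: 12.73
ee_pos: [523.5, 78.6, 69.0]
tcp_rot: [-180.0, -0.0, 10.8]
force: [0.9, -0.3, -3.3]
gripper_width: 0.165
```

```bash
python3 - <<'E'
from h import *
st=bot.observe();print(st['clock'],st['ee_pos'],st['tcp_rot'],st['joint_velocities'].round(2),st['force'],st['gripper_width'])
im=camera('wrist'); cv2.imwrite('pics/k_wrist.png',im[:,:,::-1])
np.save('k.npy',np.r_[st['ee_pos'],st['tcp_rot']])
E
```

```text
12.7333 [523.48689083  78.60523854  69.04277764] [-1.79996806e+02 -2.24775586e-03  1.08471206e+01] [ 0.2   0.1  -0.04  0.14  0.07  0.11] [ 0.87807647 -0.2690758  -3.33581047] 0.16540457519148807
```

View pics/k_wrist.png

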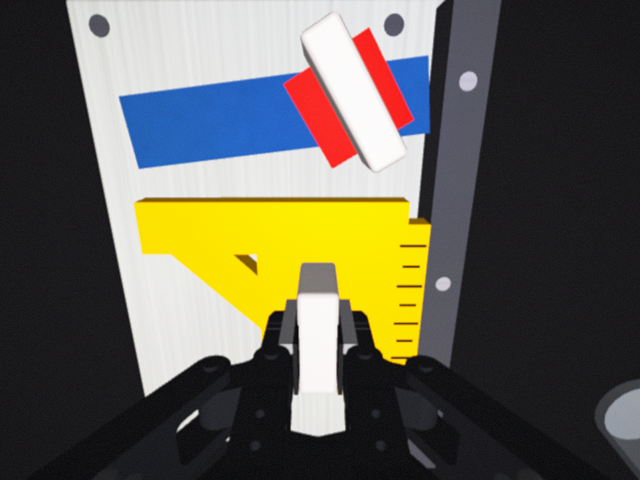

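The square hangs above the plate, short of the blue arm, which has its near edge at about row 150-165. The rail's inner edge is at about col 430-445, and the key is seated.

```bash
python3 - <<'E'
from h import *
im=cv2.imread('pics/k_wrist.png'); b=np.load('k.npy'); st=dict(ee_pos=b[:3],tcp_rot=b[3:])
p=cam_pose('wrist',st); I=im.astype(int)
def ln(px,z):
    w=unproj(p,px,z)[:,:2].astype(np.float32); v=cv2.fitLine(w,cv2.DIST_HUBER,0,.01,.01).ravel()
    return v,np.degrees(np.arctan2(v[1],v[0]))
Y=(I[:,:,2]>200)&(I[:,:,1]>190)&(I[:,:,0]<100)
top=np.array([[c,np.argmax(Y[:,c])-.5] for c in range(145,400)])
right=np.array([[639-np.argmax(Y[r,::-1])+.5,r] for r in range(230,345)])
zt=b[2]-20.4+12
a,aa=ln(top,zt); r,ra=ln(right,zt); print('top/right ang',aa,ra)
s=np.linalg.solve(np.c_[a[:2],-r[:2]],r[2:]-a[2:]); C=a[2:]+s[0]*a[:2]; print('corner',C)
# rail inner top edge: dark shadow(black)->rail gray, rows 20..210
pr=[]
for rr in list(range(20,200)):
    g=I[rr,425:470].mean(1)
    # gray about 90 region start: from black
    k=np.where((g[:-2]<70)&(g[2:]>=70))[0]
    if len(k): pr.append([425+k[-1]+1.0,rr])
pr=np.array(pr); print(pr[::30])
rl,rla=ln(pr,37); print('rail ang',rla,'pt',rl[2:])
y=np.radians(10.95)
blue=((I[:,:,0]>140)&(I[:,:,2]<100)); 
bt=[]
for c in range(150,280):
    q=np.where(blue[60:190,c])[0]
    if len(q): bt.append([c,60+q[-1]+.5])
bl,bla=ln(np.array(bt),32); print('arm -y face ang',bla)
n=np.array([rl[1],-rl[0]]); n*=np.sign(n[0]); print('rail normal',n,'square corner to rail',(rl[2:]-C)@n)
# plate near -x edge etc
print('pred inner corner off rail', (rl[2:]-np.array([566.8,162.3]))@n)
yj=np.radians(rla if rla>0 else rla+180)-np.pi/2; J=np.array([[np.cos(yj),-np.sin(yj)],[np.sin(yj),np.cos(yj)]])
print('jig yaw',np.degrees(yj),'C->inner in jig axes',J.T@(np.array([566.8,162.3])-C))
E
```

```text
top/right ang 11.217363 -79.12697
corner [563.38275 138.56618]
[[452.  20.]
 [449.  50.]
 [446.  80.]
 [443. 110.]
 [439. 140.]
 [436. 170.]]
rail ang -78.96951 pt [564.17487 176.21045]
arm -y face ang 17.80706
rail normal [0.98152554 0.19133116] square corner to rail 7.9800024
pred inner corner off rail 0.08486608748794118
jig yaw 11.030481 C->inner in jig axes [ 7.89513766 22.64152679]
```

Call:
carry_out([
  [[0, 0, 0.06, 0, 0, 0], [0, 0, 0.05, 0, 0, 0], [0, 0, 0.028, 0, 0, 0], [0, 0, 0, 0, 0, 0], [0, 0, 0, 0, 0, 0]],
])

```text
clock: 13.2
ee_pos: [523.4, 79.2, 34.4]
tcp_rot: [-180.0, 0.0, 10.9]
force: [-0.1, 1.0, -1.8]
gripper_width: 0.171
```

Call:
carry_out([
  [[0, 0, 0.008, 0, 0, 0], [0, 0, 0, 0, 0, 0], [0, 0, 0, 0, 0, 0]],
])

```text
clock: 13.45
ee_pos: [523.6, 79.4, 32.9]
tcp_rot: [180.0, -0.0, 10.9]
force: [-0.1, -0.9, -1.7]
gripper_width: 0.169
```

Call:
carry_out([
  [[0, 0, 0.004, 0, 0, 0], [0, 0, 0, 0, 0, 0], [0, 0, 0, 0, 0, 0]],
])

```text
clock: 13.7
ee_pos: [523.8, 79.4, 32.4]
tcp_rot: [180.0, -0.1, 10.9]
force: [-0.7, -0.5, 7.1]
gripper_width: 0.171
```

Call:
carry_out([
  [[0, 0, 0.003, 0, 0, 0], [0, 0, 0, 0, 0, 0], [0, 0, 0, 0, 0, 0]],
])

```text
clock: 13.95
ee_pos: [524.0, 79.4, 32.4]
tcp_rot: [180.0, -0.1, 10.9]
force: [-3.8, 0.8, 18.0]
gripper_width: 0.172
```

Call:
carry_out([
  [[0.006, -0.016, -0.002, 0, 0, 0], [0.006, -0.016, 0, 0, 0, 0], [0.006, -0.016, 0, 0, 0, 0], [0.004, -0.016, 0, 0, 0, 0], [0, 0, 0, 0, 0, 0]],
])

```text
clock: 14.37
ee_pos: [526.8, 96.6, 32.4]
tcp_rot: [180.0, -0.2, 11.0]
force: [-0.3, 1.8, 10.5]
gripper_width: 0.169
```

Call:
carry_out([
  [[0.004, -0.006, 0, 0, 0, 0], [0, -0.006, 0, 0, 0, 0], [0, 0, 0, 0, 0, 0], [0, 0, 0, 0, 0, 0]],
])

```text
clock: 14.7
ee_pos: [527.2, 99.3, 32.4]
tcp_rot: [180.0, -0.2, 11.0]
force: [-0.1, -0.7, 8.9]
gripper_width: 0.172
```

Call:
carry_out([
  [[0, -0.006, 0, 0, 0, 0], [0, -0.004, 0, 0, 0, 0], [0, 0, 0, 0, 0, 0], [0, 0, 0, 0, 0, 0]],
])

```text
clock: 15.03
ee_pos: [526.7, 101.7, 32.4]
tcp_rot: [180.0, -0.2, 11.0]
force: [1.0, -2.1, 9.3]
gripper_width: 0.172
```

Call:
carry_out([
  [[0.003, -0.002, 0, 0, 0, 0], [0, 0, 0, 0, 0, 0], [0, 0, 0, 0, 0, 0]],
])

```text
clock: 15.28
ee_pos: [526.8, 102.2, 32.4]
tcp_rot: [180.0, -0.1, 10.9]
force: [-2.1, -3.6, 11.6]
gripper_width: 0.172
```

Call:
carry_out([
  [[0.003, -0.003, 0, 0, 0, 0], [0, 0, 0, 0, 0, 0], [0, 0, 0, 0, 0, 0]],
])

```text
clock: 15.53
ee_pos: [526.7, 102.8, 32.4]
tcp_rot: [180.0, -0.0, 10.9]
force: [-6.3, -5.4, 14.8]
gripper_width: 0.17
```

```bash
python3 - <<'E'
from h import *
st=bot.observe();print(st['clock'],st['ee_pos'],st['tcp_rot'],st['force'],st['ft_torque'])
im=camera('wrist'); cv2.imwrite('pics/l_wrist.png',im[:,:,::-1])
np.save('l.npy',np.r_[st['ee_pos'],st['tcp_rot']])
E
```

```text
15.5333 [526.71416637 102.84698149  32.4155959 ] [ 1.79975986e+02 -7.34686466e-05  1.09405783e+01] [-6.27467171 -5.36033704 14.8101971 ] [-0.96734519  0.94525313  0.04597068]
```

View pics/l_wrist.png

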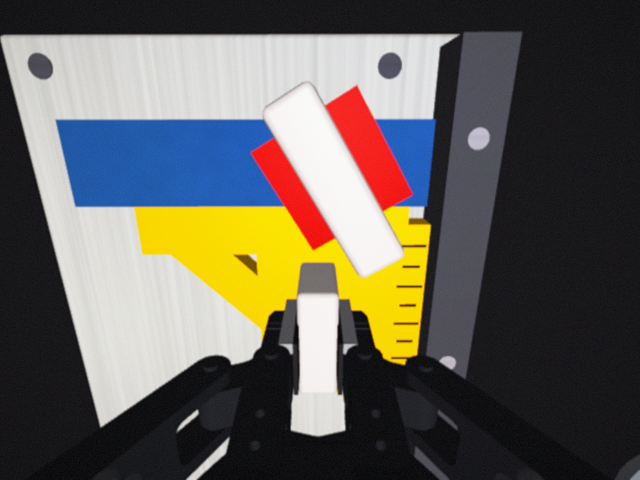

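Call:
carry_out([
  [[0, -0.002, -0.0012, 0, 0, 0], [0, 0, 0, 0, 0, 0], [0, 0, 0, 0, 0, 0], [0, 0, 0, 0, 0, 0], [0, 0, 0, 0, 0, 0]],
])

```text
clock: 16.0
ee_pos: [526.7, 102.9, 32.4]
tcp_rot: [180.0, 0.0, 10.9]
force: [-4.9, -9.8, 10.7]
gripper_width: 0.168
```

```bash
python3 - <<'E'
from h import *
st=bot.observe();b=np.r_[st['ee_pos'],st['tcp_rot']];print(st['clock'],b,st['force'],st['joint_velocities'].round(2))
y=np.radians(11.03); J=np.array([[np.cos(y),-np.sin(y)],[np.sin(y),np.cos(y)]]); print('F jig',J.T@st['force'][:2])
im=camera('wrist')[:,:,::-1].copy(); cv2.imwrite('pics/m_wrist.png',im)
p=cam_pose('wrist',st); I=im.astype(int)
def ln(px,z):
    w=unproj(p,px,z)[:,:2].astype(np.float32); v=cv2.fitLine(w,cv2.DIST_HUBER,0,.01,.01).ravel(); return v,np.degrees(np.arctan2(v[1],v[0]))
blue=((I[:,:,0]>120)&(I[:,:,2]<80)); bt=[]
for c in range(90,250):
    q=np.where(blue[100:230,c])[0]; bt.append([c,100+q[-1]+.5])
bl,bla=ln(np.array(bt),32)
pr=[]
for rr in range(60,220):
    g=I[rr,425:480].mean(1); k=np.where((g[:-2]<55)&(g[2:]>=55))[0]
    if len(k): pr.append([425+k[-1]+1.0,rr])
rl,rla=ln(np.array(pr),37)
Y=(I[:,:,2]>200)&(I[:,:,1]>180)&(I[:,:,0]<100)
right=np.array([[639-np.argmax(Y[r,::-1])+.5,r] for r in range(235,345)])
r,ra=ln(right,24); 
n=np.array([rl[1],-rl[0]]); n*=np.sign(n[0])
print('arm',bla,'rail',rla,'sq +x edge',ra,'gap sq-rail',(rl[2:]-r[2:])@n)
s=np.linalg.solve(np.c_[bl[:2],-rl[:2]],rl[2:]-bl[2:]); print('corner arm/rail',bl[2:]+s[0]*bl[:2])
im2=camera('scene')
cv2.imwrite('pics/m_scene.png',cv2.resize(im2[150:270,290:440,::-1],None,fx=5,fy=5,interpolation=cv2.INTER_CUBIC))
E
```

```text
16.0 [5.26679309e+02 1.02897953e+02 3.24019632e+01 1.79956383e+02
 1.23911472e-02 1.09396196e+01] [-4.87970492 -9.75912001 10.67731693] [ 0.06 -0.04 -0.05 -0.04 -0.03 -0.04]
F jig [-6.65670643 -8.64524163]
arm 10.977464 rail -78.93182 sq +x edge -78.99917 gap sq-rail 0.30535507
corner arm/rail [566.6235  162.78647]
```

View pics/m_scene.png

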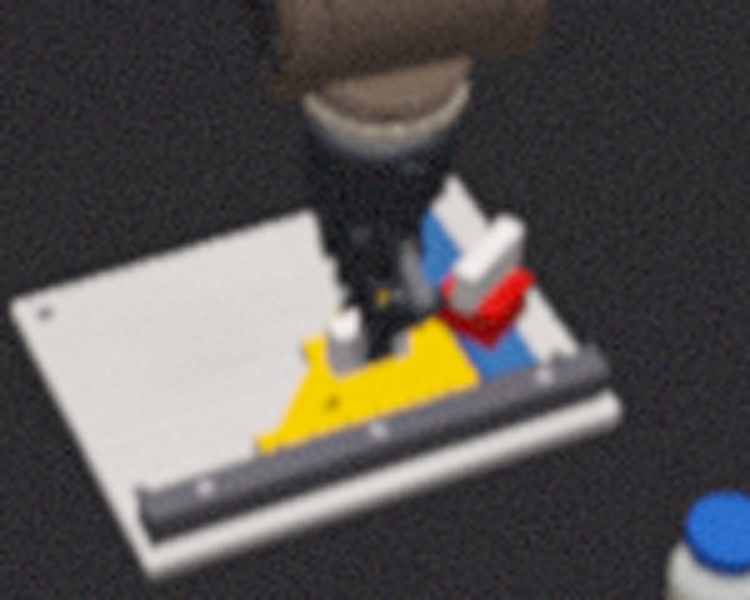

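View pics/m_wrist.png

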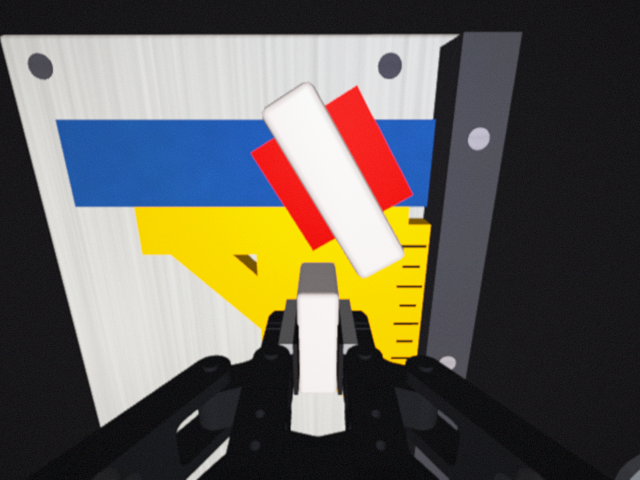

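```bash
python3 - <<'E'
from h import *
im=cv2.imread('pics/m_wrist.png'); st=bot.observe(); p=cam_pose('wrist',st)
I=im.astype(int); red=(I[:,:,2]>180)&(I[:,:,1]<60); red[:80]=0; red[260:]=0
pts=np.argwhere(red)[:,::-1]
print('hub at z=61',cv2.minAreaRect(unproj(p,pts,61)[:,:2].astype(np.float32)))
print(st['clock'],st['force'],st['gripper_width'])
print(ticket.finish_job())
E
```

```text
hub at z=61 ((519.2124633789062, 170.63568115234375), (37.98442077636719, 37.527923583984375), 41.23311233520508)
16.1 [-4.70419321 -9.79891002 10.05536241] 0.16933286024238645
the job is handed in; nothing more can be done
None
```

I pushed the red key down onto the spindle and let go. I then pressed the set square into the corner, which brought the arm square to the rail. The job was handed in at about 16 s of the 54 s, still gripped and pressed; the hand-in gave no verdict.

**Key:**
- It stopped with a press of 28 N, at the height expected for fully down.
- With the wrist camera after release, its hub centre measured (519.2, 170.6) mm against the spindle's (519.4, 170.5) mm. The hub measured its true 38 mm when I assumed the seated height.
- I confirmed seating from that size, the stop height and how it looked in the scene picture; I had no direct height measurement.

**Set square and arm:**
- **Angles:** The arm lay at 10.98°, the rail at right angles to 11.07°, and the square's edge at right angles to 11.00°, all within 0.1° of each other.
- **Gap:** The square's edge showed 0.3 mm from the rail, which is within measurement error.
- **Force:** The push was about 6.7 N towards the rail and 8.6 N towards the arm, with about 10 N down. Friction on the plate could take up to about 1.6 N of the sideways push, so each contact should still be well over 1 N. These come from the wrist force reading, not from the contacts themselves.
- **Grip:** It was set to 80 N and held the white grip steadily.

**Bystanders:** The arm kept clear of them and I saw none moved, but I did not measure their positions again at the end.

None of my checks failed or disagreed. One early overlay of the spindle was about 1.5 mm off because the arm was still swaying; it agreed once the arm settled.

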